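# Nest the washed lids upside down

## Robot

A 6-joint arm with a two-finger parallel gripper is mounted at the origin on the work surface. World frame = base frame: x ahead of the robot, y to its left, z up, the work surface at z = 0. Lengths are in m, angles in degrees, forces in N, time in s.
With the tool pointing down it reaches from about 0.375 to 0.9 m from the base axis. Payload 3.1 kg.
Tool frame: the origin (TCP) lies on the centre line of the jaws, within the pads' length; the fingertips stand 17 mm ahead of it and the grasp point (between the pads) lies 2 mm behind it; z points along the fingers, y is the line along which they close (so a half turn about z gives the same grasp; the last joint's range is limited). The gripper opens to 87 mm and grips with 3 to 60 N. Pads are 19 mm wide; open, the fingers measure 117 mm over their backs; the gripper's body (75 mm by 190 mm) begins 51 mm behind the grasp point.
Start: joints at [-87.176, 30.224, 82.088, -0, 67.689, -10.227], TCP at [0.141, -0.609, 0.24] pointing down, gripper open.
Joint ranges: [-176.69, 176.69], [-43.24, 126.21], [12.49, 139.97], [-82, 262], [0, 151.66], [-163.58, 163.58]. Speed limits (degrees/s): [159.86, 159.86, 180, 180, 180, 180].

## Interface

Orientations are given as a 3x3 rotation matrix whose columns are the frame's x, y, z axes.
In Python, from rig import bot, imaging, finder gives the robot as it stands. The module is installed in compiled form; this text tells all that it offers.
- The arm moves only by the tool play_rows, never from a script. Its argument "motion" is a list that holds one entry, the list of rows, each a list of 6 numbers: the shift along the tool's x, y, z in normalised numbers (1 is 0.6 m), then the turn, a rotation vector about the tool's x, y, z in normalised numbers (1 is 360 degrees). In form: [[[dx, dy, dz, wx, wy, wz], ...]]. A call has 1 to 8 rows; each row is the pose to reach, as a shift and turn from the pose commanded when the call began, along the tool's axes at that moment; what a row does not reach only later rows make up. A row lasts 1/12 s, in which the tool goes at most 41.7 mm and 7.16 degrees, less where a joint would pass 70% of its speed; a pose out of reach is approached as far as the arm can. A shift or turn number past 1, either way, is cut back to 1. A call with a gripper value outside its range is refused whole. "fingers" is the finger opening in m, from 0 to 0.087, set as the call begins (left out, the last holds). The fingers move at their own pace and stop on an object; the grip force is fixed at half the most. Time passes only in rows, so rows that repeat a pose let the fingers close. It gives the time, the measured TCP pose, the force, the opening and the grip force at its end, in the units of the state.
- bot.read_state(): the state, without advancing time (a new reading comes with each control period).
- imaging.capture(name): name is "side" or "top"; returns a dict with "frame" (384x512x3 uint8, red, green, blue), "camera_matrix" (3x3 intrinsics, pixels), "k1" (the pictures are not rectified: a ray, as slopes to the right and down, at radius r is drawn at 1 + k1 r^2 times it, then the intrinsics apply), "R" (3x3) and "t" (3): a world point X has camera coordinates R X + t. Camera axes: x right, y down, z forward; pixel columns grow to the right and rows downward; lengths in m; the calibration is good to about 2 mm. A picture is of the moment at which its call begins. There is no depth.
- bot.hand_in(): hands the job in; it is judged then, once.
Trained networks look in the newest picture that a camera, given by its name, has taken for a name from the list of things; names that differ only in an ending like _2 or _b are one class to them, and where a whole thing is asked for, a point or a joint stands for the part that bears it (a point fixed in the world has none). Each returns a list of dicts, best first, with "confidence" (0 to 1); they miss things now and then, are a little off and sometimes report something else, mostly with a low value. They report only what shows in the picture. A call takes as long as a camera call. They do not tell look-alikes from the thing itself.
- finder.recognise(camera, name): "at" ([x, y, z] in m, in world coordinates, good to about 4 mm: the middle of the surface that is visible of it).
- finder.outline_of(camera, name): "pixels" (384x512 bool, what is visible of it).
The state is a dict: "time_s": time; "joint_positions": joint angles; "qvel": joint speeds; "tau": joint torques, N m; "position": TCP position; "tcp_rot": TCP orientation; "force": force on the tool from outside, world axes, zero at the start; "moment": the same for the moment, N m; "opening": opening from 0.0 (shut) to 1.0 (fully open); "grasp_force": force on a finger pad.
Only numpy, scipy, OpenCV 4.12 (cv2) and the standard library are available. Lean on these libraries where they do the work, as an engineer would, in place of code of your own. Each camera call takes 0.05 s, during which the arm holds its last target. There are 200 camera calls.

## Task

The washed lids of the soup set have dried on their wooden stands. Nest them for the shelf inside the large brown lid, which already lies hollow side up on the round board: first the red lid, hollow side up, centred and level with its knob resting on the cork pad in the large lid's floor (the pad may be thin or thick, so feel for it); then the black lid the same way inside the red one. Keep each lid level as you lower it gently, let go only once you feel it resting, without dropping it, knocking it or pressing on so that it tips, keep the large lid lying level on its board, and leave the two bowls and the bottle where they are.

Things in the scene. Friction and masses are not known exactly. Their poses are not given: they have to be found in the camera images.
- board: Round pale wooden board, 224 mm across, 14 mm thick, fixed to the table. Origin: centre of its underside, z up.
- lid_large: Large brown domed lid lying hollow side up on the board, loose, 0.3 kg. 172 mm across the rim, 36 mm high, wall 6 mm. Origin: centre of the face of its knob (54 mm across, its lowest part as it lies); z points out of the hollow. On its floor is a flat cork pad, 60 mm across, of a thickness not known beforehand: top 12 to 28 mm above the origin. Around it the dome rises gently.
- lid_red: Red domed lid, loose, 0.15 kg, hollow up and out on its stand. 120 mm across the rim, 44 mm from knob face to rim, wall 8 mm. Origin: centre of the knob's face (46 mm across, 6 mm tall); z out of the hollow; x up the stand's slope. Outermost 20 mm of wall is straight, flaring 22 deg from z: pinch there. Inside floor flat, 52 mm across, 11 mm above origin. It nests on lid_large's cork pad.
- lid_black: Black domed lid, loose, 0.1 kg, on its stand like the red one. 90 mm across the rim, 48 mm from knob face to rim, wall 8 mm. Origin: centre of the knob's face (knob 36 mm across, 6 mm tall); z out of the hollow; x up the stand's slope. Outermost 22 mm of wall is straight, flaring 18 deg from z. Nested: origin 11 mm above lid_red's.
- stand_red: Fixed wooden easel of the red lid, base 130 x 100 mm. Slats slope 45 deg, rising to its +x. The lid's knob face lies on them: hollow half up, half to the stand's -x; lower rim on two pegs. The topmost rim, 138 mm above the table, stands free inside and behind for the fingers. Origin: centre of the underside; the knob face's centre rests 65 mm straight above it.
- stand_black: Same kind of fixed easel, for the black lid: slats slope 45 deg, rising to its +x; hollow half up, half to its -x. Topmost rim 131 mm above the table, free inside and behind. Origin: centre of the underside; the knob face's centre rests 65 mm straight above it.
- soup_bowl: Dark soup bowl, 110 mm across, 60 mm high, a bystander. Origin: centre of its underside.
- wood_bowl: Small pale wooden bowl, 84 mm across, 45 mm high, a bystander. Origin: centre of its underside.
- soy_bottle: Amber sauce bottle with red cap, 48 mm across, 105 mm high, a bystander. Origin: centre of its underside.
Mind the look-alikes: they are no part of the job. What is shaped like the lid_black but green, pink or purple is not meant.

How it is judged (in metres and radians):
On the way, in this order (a step that is already met when the one before it is completed fails the run):
1. the red lid, still held and level, rests on the large lid's pad (horizontal distance between lid_red and lid_large below 0.02 m and angle between lid_red's own z axis and vertical below 0.09 rad and contact force between lid_red and lid_large above 0.3 N and contact force between the fingers and lid_red above 1 N), for 0.1 s.
2. the red lid lies released, hollow side up and level, in the middle of the large lid on the board (horizontal distance between lid_large and board below 0.06 m and angle between lid_large's own z axis and vertical below 0.06 rad and z of lid_large in the frame of board between 0.011 and 0.018 m and horizontal distance between lid_red and lid_large below 0.012 m and z of lid_red in the frame of lid_large between 0.009 and 0.031 m and angle between lid_red's own z axis and vertical below 0.09 rad and contact force between the fingers and lid_red below 0.05 N), for 0.2 s.
3. the black lid, still held and level, rests in the red lid (horizontal distance between lid_black and lid_red below 0.02 m and angle between lid_black's own z axis and vertical below 0.09 rad and contact force between lid_black and lid_red above 0.3 N and contact force between the fingers and lid_black above 1 N), for 0.1 s.
At the end, for the whole second after the job is handed in: Large lid level (3.4 deg) on the board, within 60 mm of its centre; red lid in it and black lid in the red one, each hollow side up, centred within 12 mm, level within 5 deg, knob on the floor below (origin 8 to 15 mm above the next one's); all at rest (horizontal distance between lid_large and board below 0.06 m and angle between lid_large's own z axis and vertical below 0.06 rad and z of lid_large in the frame of board between 0.011 and 0.018 m and horizontal distance between lid_red and lid_large below 0.012 m and z of lid_red in the frame of lid_large between 0.009 and 0.031 m and angle between each of lid_red, lid_black's own z axis and vertical below 0.09 rad and horizontal distance between lid_black and lid_red below 0.012 m and z of lid_black in the frame of lid_red between 0.008 and 0.015 m and linear speed of each of lid_red, lid_black, lid_large below 0.02 m/s); the robot touches nothing.
It fails at once if the red lid falls or tumbles unheld (faster than 0.3 m/s) (contact force between each of the arm, the fingers and lid_red below 0.01 N and linear speed of lid_red above 0.3 m/s).
It fails at once if the black lid falls or tumbles unheld (faster than 0.3 m/s) (contact force between each of the arm, the fingers and lid_black below 0.01 N and linear speed of lid_black above 0.3 m/s).
It fails at once if lids are knocked or pressed together with more than 30 N (contact force between any of lid_red, lid_black and lid_large above 30 N or contact force between lid_black and lid_red above 30 N).
It fails at once if a lid is forced down so that it tips by more than 5 deg on the one below ((contact force between lid_red and lid_large above 1 N and angle between lid_red's own z axis and vertical above 0.09 rad) or (contact force between lid_black and lid_red above 1 N and angle between lid_black's own z axis and vertical above 0.09 rad)).
It fails at once if a bowl or the bottle is moved by more than 30 mm or tipped over (distance of any of soup_bowl, wood_bowl, soy_bottle from where it was at the start of the episode above 0.03 m or angle between any of soup_bowl, wood_bowl, soy_bottle's own z axis and vertical above 0.5 rad).
It also fails if it takes over 58 s, if anything falls off the work surface, if the arm or the gripper's body presses on something with over 40 N, if the wrist force passes 120 N, or if a joint passes its speed limit or range.

## Working session

There is one attempt and no reset: what is moved stays moved. The work goes in short steps, Python scripts to look and compute and a tool call to move; the robot and the scene stay as the last step left them, time stands still between calls to the robot, and variables do not carry over. Pictures are saved under pics/ and viewed, at most 10 in all, crops included, and the job is handed in when it is done.

Besides the shell and the picture viewer there is one more tool, called after "Request:" by a JSON object that holds its "method" and its "body". play_rows: Moves the arm, as the interface text tells. Its arguments: {"type":"object","properties":{"motion":{"type":"array"},"fingers":{"type":"number"}},"required":["motion"]}

```bash
mkdir -p pics; cat > h.py <<'E'
import numpy as np, cv2
from rig import bot, imaging, finder
def cap(n,f=None):
    c=imaging.capture(n)
    if f: cv2.imwrite('pics/'+f,c['frame'][...,::-1])
    return c
def proj(c,X):
    X=np.atleast_2d(X); p=X@np.array(c['R']).T+c['t']; s=p[:,:2]/p[:,2:]
    s=s*(1+c['k1']*(s**2).sum(1,keepdims=True)); K=np.array(c['camera_matrix'])
    return s@K[:2,:2].T+K[:2,2]
def ray(c,uv):
    K=np.array(c['camera_matrix']); uv=np.atleast_2d(np.float64(uv))
    s0=(uv-K[:2,2])@np.linalg.inv(K[:2,:2]).T; s=s0.copy()
    for _ in range(20): s=s0/(1+c['k1']*(s**2).sum(1,keepdims=True))
    d=np.c_[s,np.ones(len(s))]@np.array(c['R']); o=-np.array(c['R']).T@c['t']
    return o,d
def atz(c,uv,z):
    o,d=ray(c,uv); return o+d*((z-o[2])/d[:,2:])
E
python3 - <<'E'
from h import *
np.set_printoptions(precision=4,suppress=True)
for n in('top','side'):
    c=cap(n,n+'0.png'); print(n,-np.array(c['R']).T@c['t'],c['R'][2],c['k1'])
    for k in['board','lid_large','lid_red','lid_black','stand_red','stand_black','soup_bowl','wood_bowl','soy_bottle']:
        for r in finder.recognise(n,k)[:5]: print(k,round(r['confidence'],2),np.array(r['at']),proj(c,r['at'])[0].round())
print(bot.read_state())
E
```

```text
top [0.5375 0.0026 0.8755] [ 0.0591 -0.0207 -0.998 ] -0.006984455415223304
board 0.81 [0.5502 0.2107 0.0134] [148. 213.]
lid_large 0.76 [0.5835 0.2753 0.0371] [115. 198.]
lid_red 0.8 [ 0.5051 -0.2712  0.0715] [378. 231.]
lid_red 0.72 [0.5501 0.2153 0.0136] [146. 213.]
lid_red 0.51 [0.5799 0.2711 0.0377] [117. 199.]
lid_black 0.98 [ 0.3861 -0.1333  0.0335] [309. 288.]
lid_black 0.78 [ 0.6642 -0.0828  0.03  ] [283. 158.]
lid_black 0.7 [0.357  0.0146 0.0318] [239. 303.]
lid_black 0.69 [0.4943 0.0115 0.0768] [240. 239.]
lid_black 0.66 [0.581  0.2713 0.0392] [116. 199.]
stand_red 0.59 [ 0.5584 -0.2344  0.0139] [351. 206.]
stand_black 0.59 [0.5464 0.0027 0.0125] [244. 213.]
stand_black 0.24 [ 0.7855 -0.1206  0.0699] [301.  97.]
soup_bowl 0.81 [0.8057 0.1542 0.0218] [173.  96.]
wood_bowl 0.58 [0.7853 0.0294 0.0258] [230. 104.]
soy_bottle 0.65 [ 0.7868 -0.1202  0.0734] [301.  96.]
side [0.3524 0.5623 0.7154] [ 0.2484 -0.6278 -0.7377] -0.1465855182756573
board 0.7 [0.5205 0.3144 0.0151] [223. 352.]
lid_large 0.96 [0.5773 0.2642 0.0407] [201. 306.]
lid_black 0.93 [0.4965 0.0033 0.0829] [299. 1
[... 276 characters left out ...]
89 [0.8114 0.1376 0.0405] [119. 211.]
wood_bowl 0.81 [0.7874 0.0123 0.031 ] [162. 172.]
soy_bottle 0.75 [ 0.7947 -0.1077  0.0633] [183. 124.]
{'time_s': 1.0, 'joint_positions': array([-87.1752,  30.2219,  82.0883,  -0.0006,  67.69  , -10.2274]), 'qvel': array([-0.058 ,  0.0129, -0.147 ,  0.0219,  0.0305,  0.0492]), 'tau': array([ -0.0015, -44.002 , -17.6989,   0.0632,   0.0504,  -0.    ]), 'position': array([ 0.1412, -0.6088,  0.2396]), 'tcp_rot': array([[ 0.9742,  0.2258, -0.    ],
       [ 0.2258, -0.9742,  0.    ],
       [-0.    , -0.    , -1.    ]]), 'force': array([-0.7696, -0.5052,  0.4942]), 'moment': array([0.0377, 0.0254, 0.0122]), 'grasp_force': 0.0, 'opening': 1.0026059442786792}
```

View pics/top0.png

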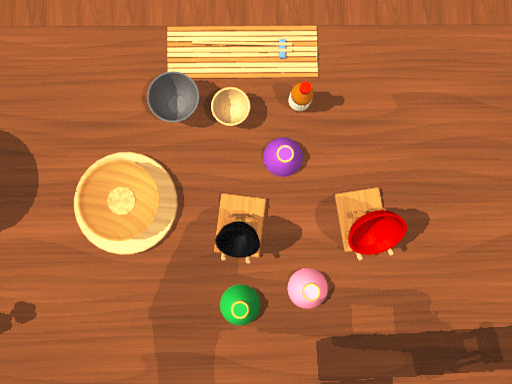

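View pics/side0.png

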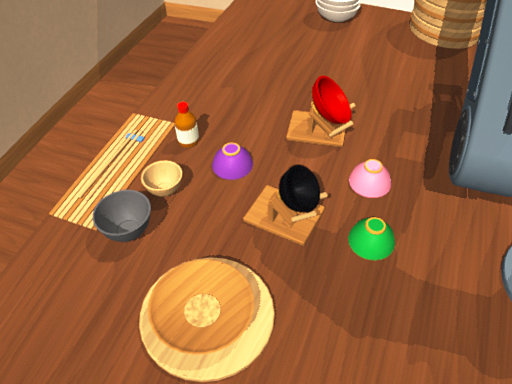

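Top picture: the large brown lid is at about (121,201), the red lid at (378,232) and the black lid at (238,239), each small one on its stand. The green (240,305), pink (308,288) and purple (283,157) domes lie knob up on the table. The candidate on the stand, (238,239) top / (299,187) side, is the only black one, so it fits lid_black. Next I fit the poses and check them in a crop.

```bash
cat > fit.py <<'E'
from h import *
from scipy.optimize import minimize
np.set_printoptions(precision=4,suppress=True)
a=np.linspace(0,2*np.pi,72,endpoint=False)
circ=lambda r,z:np.c_[r*np.cos(a),r*np.sin(a),0*a+z]
def lidmodel(R,H,L,fl,kr):
    f=np.radians(fl); r2=R-L*np.sin(f); z2=H-L*np.cos(f)
    return np.vstack([circ(R,H),circ(r2,z2),circ(kr,0)])
RED=lidmodel(.060,.044,.020,22,.023); BLK=lidmodel(.045,.048,.022,18,.018)
def standR(yaw):
    c,s=np.cos(yaw),np.sin(yaw); q=.5**.5
    return np.array([[c,-s,0],[s,c,0],[0,0,1]])@np.array([[q,0,-q],[0,1,0],[q,0,q]])
def hullmask(c,P,S=4):
    m=np.zeros((384*S,512*S),np.uint8)
    h=cv2.convexHull(((proj(c,P)+.5)*S).astype(np.float32)).astype(np.int32)
    cv2.fillPoly(m,[h],1); return cv2.resize(m.astype(np.float32),(512,384),interpolation=cv2.INTER_AREA)
def fit(cs,ms,fn,p0,d):
    def cost(p): return sum(np.abs(hullmask(c,fn(p))-m).sum()/m.sum() for c,m in zip(cs,ms))
    p0=np.array(p0); best=None
    for _ in range(2):
        sx=np.vstack([p0]+[p0+np.eye(len(p0))[i]*d[i] for i in range(len(p0))])
        r=minimize(cost,p0,method='Nelder-Mead',options=dict(initial_simplex=sx,xatol=1e-5,fatol=1e-5,maxiter=250)); p0=r.x
    return r.x,r.fun
def blob(m,near):
    n,l,st,ce=cv2.connectedComponentsWithStats(m.astype(np.uint8)); k=1+np.argmin([np.hypot(*(ce[i]-near))+(1e3 if st[i,4]<150 else 0) for i in range(1,n)])
    return (l==k).astype(np.float32)
E
cat > run1.py <<'E'
from fit import *
cs=[cap('top'),cap('side')]
def om(n,k,near):
    o=finder.outline_of(n,k)
    return min((np.float32(x['pixels']) for x in o),key=lambda m:np.hypot(*(np.argwhere(m).mean(0)[::-1]-near)))
f=[c['frame'].astype(int) for c in cs]
red=[(g[...,0]>90)&(g[...,1]<45)&(g[...,2]<60) for g in f]
blk=[g.max(2)<50 for g in f]
rm=[blob(red[0],(378,232)),blob(red[1],(332,100))]; bm=[blob(blk[0],(238,239)),blob(blk[1],(299,187))]
res={}
for nm,M,ms,x0 in(('red',RED,rm,(.53,-.25)),('blk',BLK,bm,(.52,.01))):
    fn=lambda p:M@standR(p[2]).T+[p[0],p[1],.065]
    for i in(None,0,1):
        C,m=(cs,ms) if i is None else ([cs[i]],[ms[i]])
        p,e=fit(C,m,fn,[*x0,.1],[.02,.02,.2]); print(nm,i,p,np.degrees(p[2]),e)
        if i is None: res[nm]=p
for i,n in enumerate(('top','side')):
    m=om(n,'lid_large',[(121,201),(203,310)][i]); mb=om(n,'board',[(126,202),(207,316)][i])
    p,e=fit([cs[i]],[m],lambda p:np.vstack([circ(.086,.050),circ(.027,.014)])+[p[0],p[1],0],[.57,.26],[.02,.02]); print('large',n,p,e)
    u=np.maximum(m,mb); p2,e=fit([cs[i]],[u],lambda p:np.vstack([circ(.112,0)+[p[0],p[1],0],circ(.112,.014)+[p[0],p[1],0],circ(.086,.05)+[p[2],p[3],0]]),[.57,.26,.58,.27],[.02]*4); print('board+lid',p2,e)
    for z in(.026,.034,.042): print('pad',z,atz(cs[i],[(121.,201.),(203.,310.)][i],z))
np.save('res.npy',res,allow_pickle=True)
ims=[]
for c in cs:
    g=cv2.resize(c['frame'],None,fx=4,fy=4,interpolation=cv2.INTER_CUBIC)
    for nm,M in(('red',RED),('blk',BLK)):
        p=res[nm]; P=proj(c,M@standR(p[2]).T+[p[0],p[1],.065])
        for k in range(0,216,72): cv2.polylines(g,[((P[k:k+72]+.5)*4).astype(np.int32)],True,(0,255,0) if k==0 else (0,255,255),1)
    ims.append(g)
o=np.hstack([cv2.resize(ims[0][720:1120,800:1680],(440,200)),cv2.resize(ims[1][260:940,880:1480],(300,340))[:200]]) if 0 else None
A=ims[0][720:1100,820:1680]; B=ims[1][280:900,1020:1460]
A=cv2.resize(A,(500,221)); B=cv2.resize(B,(300,423))
o=np.zeros((423,800,3),np.uint8); o[:221,:500]=A; o[:,500:]=B
cv2.imwrite('pics/fit1.png',o[...,::-1])
E
python3 run1.py
```

```text
red None [ 0.5286 -0.2545  0.2216] 12.695234639269875 0.12835165858268738
red 0 [ 0.5292 -0.2559  0.196 ] 11.23105782063016 0.050121236592531204
red 1 [ 0.5283 -0.2536  0.23  ] 13.176075685834435 0.07323619723320007
blk None [0.5206 0.0162 0.0193] 1.1069527726933188 0.23753175139427185
blk 0 [ 0.5225  0.0144 -0.0152] -0.8713586179854398 0.14099957048892975
blk 1 [0.5196 0.0175 0.0677] 3.876232327878575 0.09030629694461823
large top [0.5771 0.265 ] 0.04118357598781586
board+lid [0.5968 0.2644 0.5917 0.2573] 0.616521954536438
pad 0.026 [[0.5765 0.2656 0.026 ]]
pad 0.034 [[0.5762 0.2632 0.034 ]]
pad 0.042 [[0.5758 0.2607 0.042 ]]Traceback (most recent call last):
  File "run1.py", line 18, in <module>
    m=om(n,'lid_large',[(121,201),(203,310)][i]); mb=om(n,'board',[(126,202),(207,316)][i])
  File "run1.py", line 5, in om
    return min((np.float32(x['pixels']) for x in o),key=lambda m:np.hypot(*(np.argwhere(m).mean(0)[::-1]-near)))
ValueError: min() iterable argument is empty
```

```bash
python3 - <<'E'
s=open('run1.py').read()
a=s.index("for i,n in enumerate"); b=s.index("np.save")
s=s[:a]+"""
for i,n in enumerate(('top','side')):
    for z in(.026,.034,.042): print('pad',z,atz(cs[i],[(121.,201.),(203.,310.)][i],z))
    for _ in range(3):
        o=finder.outline_of(n,'lid_large'); cs[i]=cap(n)
        for x in o[:2]:
            m=np.float32(x['pixels']); p,e=fit([cs[i]],[m],lambda p:np.vstack([circ(.086,.050),circ(.027,.014)])+[p[0],p[1],0],[.57,.26],[.02,.02]); print('large',n,x['confidence'],m.sum(),p,e)
        if o: break
"""+s[b:]
open('run1.py','w').write(s)
E
python3 run1.py
```

```text
red None [ 0.5288 -0.2551  0.2259] 12.94368813411657 0.1279521882534027
red 0 [ 0.5294 -0.2562  0.1869] 10.7078295594759 0.04915264993906021
red 1 [ 0.529  -0.2543  0.2267] 12.987033406674358 0.07211906462907791
blk None [0.5206 0.0161 0.0182] 1.042656399264291 0.23744189739227295
blk 0 [0.521  0.0167 0.0209] 1.1959612133184314 0.1404380351305008
blk 1 [0.5195 0.017  0.0553] 3.168238461362428 0.09355723112821579
pad 0.026 [[0.5765 0.2656 0.026 ]]
pad 0.034 [[0.5762 0.2632 0.034 ]]
pad 0.042 [[0.5758 0.2607 0.042 ]]
large top 0.73 5222.0 [0.5774 0.2654] 0.03299741446971893
pad 0.026 [[0.5765 0.2633 0.026 ]]
pad 0.034 [[0.5739 0.2668 0.034 ]]
pad 0.042 [[0.5713 0.2703 0.042 ]]
large side 0.82 7976.0 [0.5776 0.2643] 0.030536923557519913
```

View pics/fit1.png

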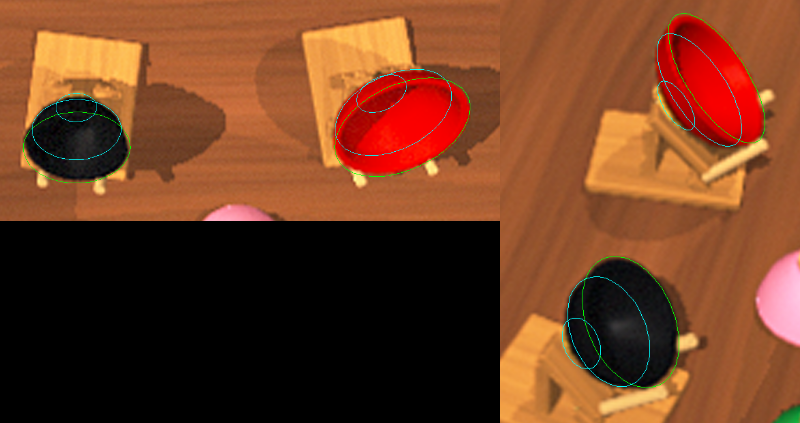

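The crop confirms the black lid on its stand at top (238,239), with the rims matching the fit. The black stand's base edge suggests a slightly different yaw, so I check the base corners.

```bash
python3 - <<'E'
from fit import *
c=cap('top'); d=cap('side')
for n,cr in(('blk',[(37,32),(143,43),(23,178)]),('red',[(303,33),(403,17),(327,172)])):
    uv=np.array(cr)*.43+[205,180]
    for z in(.012,):
        P=atz(c,uv,z); e=P[0]-P[1]; x=P[0]-P[2]
        yaw=np.arctan2(-e[0],e[1]); m=(P[0]+P[1])/2
        print(n,z,P,np.linalg.norm(e),np.degrees(yaw),np.degrees(np.arctan2(x[1],x[0])),'origin',m[:2]-.065*np.array([np.cos(yaw),np.sin(yaw)]))
for n,cr in(('blk',[(535,313)]),):pass
# black lid: mask check with tighter thresholds
for th in(35,45,60,75):
    ms=[blob(cc['frame'].max(2)<th,q) for cc,q in((c,(238,239)),(d,(299,187)))]
    for i,cc in enumerate((c,d)):
        print(th,i,ms[i].sum(),fit([cc],[ms[i]],lambda p:BLK@standR(p[2]).T+[p[0],p[1],.065],[.52,.015,-.05],[.02,.02,.2]))
E
```

```text
blk 0.012 [[ 0.5901  0.0522  0.012 ]
 [ 0.5784 -0.0477  0.012 ]
 [ 0.4537  0.0666  0.012 ]] 0.10055244885151407 -6.697551119996107 -6.026669074537756 origin [0.5197 0.0098]
red 0.012 [[ 0.5858 -0.1998  0.012 ]
 [ 0.5998 -0.2959  0.012 ]
 [ 0.4546 -0.2189  0.012 ]] 0.09712831433099495 8.281574106929797 8.311861390833174 origin [ 0.5285 -0.2572]
35 0 1049.0 (array([ 0.5212,  0.0147, -0.0563]), np.float64(0.2698403298854828))
35 1 1362.0 (array([0.5187, 0.0187, 0.1153]), np.float64(0.15964573621749878))
45 0 1148.0 (array([ 0.5222,  0.0134, -0.0419]), np.float64(0.1609320491552353))
45 1 1439.0 (array([0.519 , 0.018 , 0.0896]), np.float64(0.1034572646021843))
60 0 1185.0 (array([ 0.521 ,  0.0137, -0.0735]), np.float64(0.12436708807945251))
60 1 1495.0 (array([0.5199, 0.0166, 0.029 ]), np.float64(0.07433110475540161))
75 0 1199.0 (array([ 0.521 ,  0.0156, -0.0178]), np.float64(0.11233319342136383))
75 1 1511.0 (array([0.5203, 0.0159, 0.0102]), np.float64(0.06824950128793716))
```

```bash
cat > plan.py <<'E'
from fit import *
from scipy.spatial.transform import Rotation as Ro
SPEC=dict(red=(.060,.044,22),blk=(.045,.048,18))
STAND=dict(red=(.529,-.2572,np.radians(8.8)),blk=(.5203,.0112,np.radians(-6.3)))
def Rz(a): return Ro.from_euler('z',a).as_matrix()
def tool_in_lid(n,tip):            # tip: fingertip depth below the rim along the wall
    R,H,f=SPEC[n]; f=np.radians(f); w=np.array([np.sin(f),0,np.cos(f)]); nn=np.array([np.cos(f),0,-np.sin(f)])
    return np.c_[[0,1,0],nn,-w], np.array([R,0,H])-.004*nn-(tip-.017)*w
def grasp(n,tip,back=0):
    x,y,yw=STAND[n]; RL=standR(yw); Rt,p=tool_in_lid(n,tip)
    R=RL@Rt; return R, RL@p+[x,y,.065]-back*R[:,2]
def place(n,tip,xyz,yaw):
    Rt,p=tool_in_lid(n,tip); return Rz(yaw)@Rt, Rz(yaw)@p+xyz
def go(R,p):
    s=bot.read_state(); R0=s['tcp_rot']
    print('t',s['time_s'],'pos',s['position'],'F',s['force'],'open',s['opening'],'grip',s['grasp_force'])
    print('MOVE',(R0.T@(p-s['position'])).round(4).tolist(),Ro.from_matrix(R0.T@R).as_rotvec(degrees=True).round(2).tolist(),'target',p)
E
python3 -c "
from plan import *
go(*grasp('red',.016,.09)); print(grasp('red',.016))"
```

```text
t 1.65 pos [ 0.1412 -0.6088  0.2396] F [ 0.1553  0.4779 -0.1387] open 1.000039110244839 grip 0.0
MOVE [0.4294, -0.257, 0.0188] [-18.52, 17.19, -84.5] target [ 0.5014 -0.2615  0.2207]
(array([[-0.153 ,  0.9097,  0.3861],
       [ 0.9882,  0.1408,  0.0598],
       [ 0.    ,  0.3907, -0.9205]]), array([ 0.5362, -0.2561,  0.1379]))
```

The manual's scale: shifts go in shares of 0.6 m and turns go in shares of 360 degrees. Converting my numbers, 0.429 m / 0.6 = 0.715, -0.257 m / 0.6 = -0.4283, -84.5 degrees / 360 = -0.2347.

Request:
{"method": "play_rows", "body": {"motion": [[[0.715,-0.4283,0.0313,-0.0514,0.0478,-0.2347],[0.715,-0.4283,0.0313,-0.0514,0.0478,-0.2347],[0.715,-0.4283,0.0313,-0.0514,0.0478,-0.2347],[0.715,-0.4283,0.0313,-0.0514,0.0478,-0.2347],[0.715,-0.4283,0.0313,-0.0514,0.0478,-0.2347],[0.715,-0.4283,0.0313,-0.0514,0.0478,-0.2347],[0.715,-0.4283,0.0313,-0.0514,0.0478,-0.2347],[0.715,-0.4283,0.0313,-0.0514,0.0478,-0.2347]]], "fingers": 0.036}}

```text
time_s: 2.32
position: [0.382, -0.3759, 0.2273]
tcp_rot: [[0.354, 0.895, 0.272], [0.932, -0.36, -0.031], [0.071, 0.265, -0.962]]
force: [-0.1, -0.2, 0.7]
opening: 0.483
grasp_force: 0.0
```

```bash
python3 -c "
from plan import *
go(*grasp('red',.016,.09)); go(*grasp('red',.016))"
```

```text
t 2.3167 pos [ 0.382  -0.3759  0.2273] F [-0.0672 -0.2291  0.7195] open 0.48331426354675283 grip 0.0
MOVE [0.1486, 0.0639, 0.0353] [-6.4, 5.99, -29.28] target [ 0.5014 -0.2615  0.2207]
t 2.3167 pos [ 0.382  -0.3759  0.2273] F [-0.0672 -0.2291  0.7195] open 0.48331426354675283 grip 0.0
MOVE [0.1601, 0.0711, 0.1243] [-6.4, 5.99, -29.28] target [ 0.5362 -0.2561  0.1379]
```

To row units: 0.149 m / 0.6 = 0.2483, 0.064 m / 0.6 = 0.1067, -6.4 degrees / 360 = -0.0178.

Request:
{"method": "play_rows", "body": {"motion": [[[0.2483,0.1067,0.0583,-0.0178,0.0167,-0.0814],[0.2483,0.1067,0.0583,-0.0178,0.0167,-0.0814],[0.2483,0.1067,0.0583,-0.0178,0.0167,-0.0814],[0.2483,0.1067,0.0583,-0.0178,0.0167,-0.0814],[0.2483,0.1067,0.0583,-0.0178,0.0167,-0.0814],[0.2483,0.1067,0.0583,-0.0178,0.0167,-0.0814],[0.2483,0.1067,0.0583,-0.0178,0.0167,-0.0814]]]}}

```text
time_s: 2.9
position: [0.5013, -0.2634, 0.2209]
tcp_rot: [[-0.148, 0.911, 0.385], [0.989, 0.135, 0.059], [0.001, 0.389, -0.921]]
force: [-0.7, -0.2, 0.3]
opening: 0.415
grasp_force: 0.0
```

```bash
python3 -c "
from plan import *
go(*grasp('red',.016)); cap('side','pre.png')"; python3 -c "
import cv2;g=cv2.imread('pics/pre.png')[20:220,220:420];cv2.imwrite('pics/prec.png',cv2.resize(g,(600,600),interpolation=2))"
```

```text
t 2.9 pos [ 0.5013 -0.2634  0.2209] F [-0.73   -0.2031  0.2625] open 0.41480187188648915 grip 0.0
MOVE [0.002, 0.0005, 0.0903] [-0.09, 0.05, -0.32] target [ 0.5362 -0.2561  0.1379]
```

View pics/prec.png

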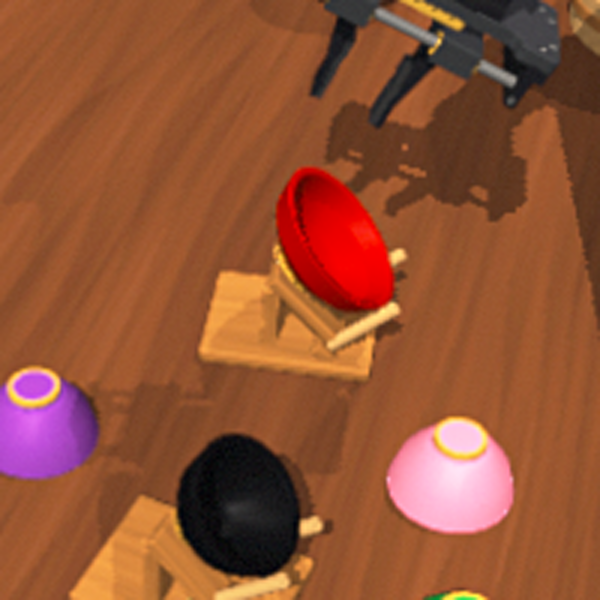

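The crop shows the open fingertips, at about (320,90) and (378,120), poised over the red lid's top rim at (305,172). They will straddle it on descent.

To row units: 0.0903 m / 0.6 = 0.1505, 0.002 m / 0.6 = 0.0033, -0.3 degrees / 360 = -0.0008.

Request:
{"method": "play_rows", "body": {"motion": [[[0.0033,0.0008,0.05,0,0,-0.0008],[0.0033,0.0008,0.0917,0,0,-0.0008],[0.0033,0.0008,0.125,0,0,-0.0008],[0.0033,0.0008,0.1417,0,0,-0.0008],[0.0033,0.0008,0.1505,0,0,-0.0008],[0.0033,0.0008,0.1505,0,0,-0.0008]]]}}

```text
time_s: 3.45
position: [0.5357, -0.2565, 0.1371]
tcp_rot: [[-0.151, 0.911, 0.384], [0.988, 0.139, 0.06], [0.001, 0.389, -0.921]]
force: [-0.1, 0.2, 1.0]
opening: 0.413
grasp_force: 0.0
```

```bash
python3 -c "
from plan import *
go(*grasp('red',.016))"
```

```text
t 3.45 pos [ 0.5357 -0.2565  0.1371] F [-0.1016  0.2116  1.0083] open 0.41334502821943975 grip 0.0
MOVE [0.0004, 0.0008, -0.0005] [-0.12, -0.01, -0.1] target [ 0.5362 -0.2561  0.1379]
```

Request:
{"method": "play_rows", "body": {"motion": [[[0,0,0,0,0,0],[0,0,0,0,0,0],[0,0,0,0,0,0],[0,0,0,0,0,0],[0,0,0,0,0,0],[0,0,0,0,0,0]]], "fingers": 0.018}}

```text
time_s: 3.95
position: [0.5361, -0.2561, 0.1383]
tcp_rot: [[-0.153, 0.91, 0.385], [0.988, 0.141, 0.059], [-0.001, 0.39, -0.921]]
force: [0.8, -0.2, 0.2]
opening: 0.214
grasp_force: 0.0
```

Request:
{"method": "play_rows", "body": {"motion": [[[0,0,0,0,0,0],[0,0,0,0,0,0],[0,0,0,0,0,0],[0,0,0,0,0,0],[0,0,0,0,0,0],[0,0,0,0,0,0]]], "fingers": 0.0}}

```text
time_s: 4.45
position: [0.5359, -0.2558, 0.1378]
tcp_rot: [[-0.153, 0.91, 0.385], [0.988, 0.141, 0.06], [0.0, 0.389, -0.921]]
force: [-0.5, 1.0, 2.7]
opening: 0.078
grasp_force: 30.0
```

To row units: -0.11 m / 0.6 = -0.1833, -0.03 m / 0.6 = -0.05.

Request:
{"method": "play_rows", "body": {"motion": [[[0,-0.0067,-0.0167,0,0,0],[0,-0.0167,-0.0417,0,0,0],[0,-0.03,-0.075,0,0,0],[0,-0.0433,-0.1083,0,0,0],[0,-0.05,-0.15,0,0,0],[0,-0.05,-0.1833,0,0,0],[0,-0.05,-0.1833,0,0,0]]]}}

```text
time_s: 5.03
position: [0.4659, -0.2683, 0.2307]
tcp_rot: [[-0.151, 0.909, 0.388], [0.988, 0.141, 0.054], [-0.006, 0.392, -0.92]]
force: [0.5, -0.3, -0.6]
opening: 0.081
grasp_force: 29.9
```

```bash
python3 -c "
from plan import *
go(*place('red',.016,[.5,-.05,.22],np.radians(9))); go(*place('red',.016,[.577,.265,.15],np.radians(9)))"
```

```text
t 5.0333 pos [ 0.4659 -0.2683  0.2307] F [ 0.5443 -0.3134 -0.5619] open 0.08084377078143462 grip 29.888060688972473
MOVE [0.2107, 0.128, 0.0143] [45.06, 0.34, -0.31] target [ 0.556  -0.0411  0.2664]
t 5.0333 pos [ 0.4659 -0.2683  0.2307] F [ 0.5443 -0.3134 -0.5619] open 0.08084377078143462 grip 29.888060688972473
MOVE [0.5108, 0.2151, 0.1256] [45.06, 0.34, -0.31] target [0.633  0.2739 0.1964]
```

To row units: 0.21 m / 0.6 = 0.35, 0.128 m / 0.6 = 0.2133, 45 degrees / 360 = 0.125.

Request:
{"method": "play_rows", "body": {"motion": [[[0.35,0.2133,0.0233,0.125,0.0008,-0.0008],[0.35,0.2133,0.0233,0.125,0.0008,-0.0008],[0.35,0.2133,0.0233,0.125,0.0008,-0.0008],[0.35,0.2133,0.0233,0.125,0.0008,-0.0008],[0.35,0.2133,0.0233,0.125,0.0008,-0.0008],[0.35,0.2133,0.0233,0.125,0.0008,-0.0008],[0.35,0.2133,0.0233,0.125,0.0008,-0.0008],[0.35,0.2133,0.0233,0.125,0.0008,-0.0008]]]}}

```text
time_s: 5.7
position: [0.5608, -0.0323, 0.263]
tcp_rot: [[-0.167, 0.914, -0.37], [0.986, 0.158, -0.055], [0.008, -0.374, -0.927]]
force: [0.9, -0.8, -1.9]
opening: 0.078
grasp_force: 29.9
```

```bash
python3 -c "
from plan import *
go(*place('red',.016,[.577,.265,.19],np.radians(9))); go(*place('red',.016,[.577,.265,.10],np.radians(9)))"
```

```text
t 5.7 pos [ 0.5608 -0.0323  0.263 ] F [ 0.8772 -0.8304 -1.8569] open 0.07756991094283941 grip 29.915073215961456
MOVE [0.2897, 0.1241, -0.0189] [0.01, -0.22, 0.72] target [0.633  0.2739 0.2364]
t 5.7 pos [ 0.5608 -0.0323  0.263 ] F [ 0.8772 -0.8304 -1.8569] open 0.07756991094283941 grip 29.915073215961456
MOVE [0.2889, 0.1578, 0.0646] [0.01, -0.22, 0.72] target [0.633  0.2739 0.1464]
```

To row units: 0.29 m / 0.6 = 0.4833, -0.016 m / 0.6 = -0.0267, 0.7 degrees / 360 = 0.0019.

Request:
{"method": "play_rows", "body": {"motion": [[[0.0667,0.0283,-0.005,0,0,0.0019],[0.1333,0.0567,-0.01,0,0,0.0019],[0.2,0.085,-0.0133,0,0,0.0019],[0.2667,0.1133,-0.0167,0,0,0.0019],[0.3333,0.1433,-0.0217,0,0,0.0019],[0.4,0.1717,-0.0267,0,0,0.0019],[0.45,0.1933,-0.03,0,0,0.0019],[0.4833,0.2067,-0.0317,0,0,0.0019]]]}}

```text
time_s: 6.37
position: [0.6308, 0.2705, 0.2342]
tcp_rot: [[-0.15, 0.916, -0.372], [0.989, 0.14, -0.054], [0.003, -0.376, -0.927]]
force: [0.1, -0.3, -1.1]
opening: 0.076
grasp_force: 30.0
```

Request:
{"method": "play_rows", "body": {"motion": [[[0,0,0,0,0,0],[0,0,0,0,0,0],[0,0,0,0,0,0]]]}}

```text
time_s: 6.62
position: [0.6306, 0.265, 0.2354]
tcp_rot: [[-0.147, 0.916, -0.373], [0.989, 0.136, -0.056], [-0.0, -0.377, -0.926]]
force: [0.7, -0.4, -1.4]
opening: 0.073
grasp_force: 30.0
```

```bash
cat > held.py <<'E'
# measure the held lid's level: fit pose by silhouette in both views
from plan import *
import sys
n=sys.argv[1]; tip=float(sys.argv[2])
go(*place(n,tip,[.577,.265,.10],np.radians(9)))
s=bot.read_state(); cs=[cap('top','h_t.png'),cap('side','h_s.png')]
M=RED if n=='red' else BLK
Rt,p=tool_in_lid(n,tip); RL=s['tcp_rot']@Rt.T; pl=s['position']-RL@p
print('kinematic lid',pl,'z axis',RL[:,2])
o=[]
for c in cs:
    g=cv2.resize(c['frame'],None,fx=4,fy=4,interpolation=cv2.INTER_CUBIC)
    P=proj(c,M@RL.T+pl)
    for k in range(0,216,72): cv2.polylines(g,[((P[k:k+72]+.5)*4).astype(np.int32)],True,(0,255,0) if k==0 else (0,255,255),1)
    q=(P.mean(0)*4).astype(int); x,y=np.clip(q[0]-200,0,1648),np.clip(q[1]-200,0,1136); o.append(g[y:y+400,x:x+400])
cv2.imwrite('pics/held_%s.png'%n,np.hstack(o)[...,::-1])
E
python3 held.py red .016
```

```text
t 6.6167 pos [0.6306 0.265  0.2354] F [ 0.6651 -0.4178 -1.4228] open 0.07295297893760393 grip 29.954973757267
MOVE [0.0085, 0.037, 0.081] [-0.18, -0.18, -0.52] target [0.633  0.2739 0.1464]
kinematic lid [0.5744 0.2566 0.1891] z axis [0.003  0.0009 1.    ]
```

View pics/held_red.png

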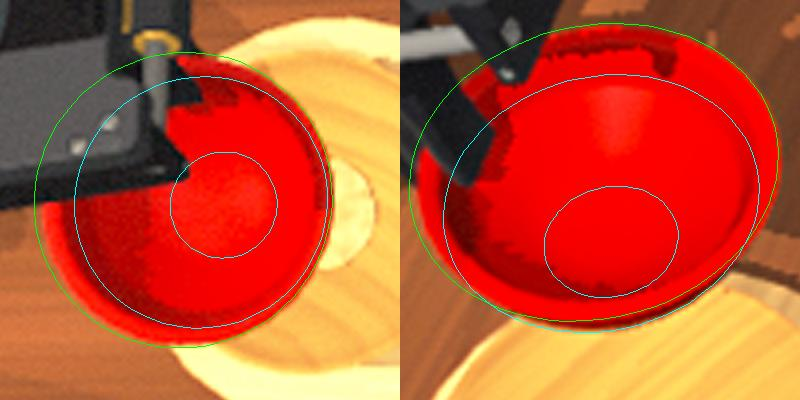

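The picture shows the red lid held near the prediction, about 2 mm short at its left rim (45 against 36 px in the left crop). I fit the actual tilt, masking out the gripper.

```bash
cat > tilt.py <<'E'
from plan import *
import sys
n=sys.argv[1]; tip=float(sys.argv[2]); s=bot.read_state(); cs=[cap('top'),cap('side')]
M=RED if n=='red' else BLK
Rt,pp=tool_in_lid(n,tip); RL=s['tcp_rot']@Rt.T; pl=s['position']-RL@pp
ms=[];ws=[]
for c in cs:
    g=c['frame'].astype(int); r,gg,b=g[...,0],g[...,1],g[...,2]
    P=M@RL.T+pl; near=cv2.dilate((hullmask(c,P)>0).astype(np.uint8),np.ones((15,15)))>0
    m=(r-gg>30)&(gg<.3*r) if n=='red' else (g.max(2)<60)
    wood=(r-b>35)&~m if n=='red' else (r-b>25)|(g.max(2)>90)&(g.max(2)-g.min(2)>30)
    w=near&(m|wood); w=cv2.erode(w.astype(np.uint8),np.ones((2,2)))>0 if n=='red' else w
    ms.append(m.astype(float)); ws.append(w)
def cost(q,idx=(0,1)):
    R=Ro.from_rotvec([q[3],q[4],0]).as_matrix()@RL
    return sum((np.abs(hullmask(cs[i],M@R.T+pl+q[:3])-ms[i])*ws[i]).sum() for i in idx)
best=None
for k in range(3):
    q0=np.zeros(5) if best is None else best.x
    sx=np.vstack([q0]+[q0+np.eye(5)[i]*[.004,.004,.004,.06,.06][i]*(-1)**k for i in range(5)])
    best=minimize(cost,q0,method='Nelder-Mead',options=dict(initial_simplex=sx,xatol=1e-5,fatol=.05,maxiter=300))
print('cost0',cost(np.zeros(5)),'cost',best.fun,'shift',best.x[:3],'tilt deg',np.degrees(best.x[3:]))
R=Ro.from_rotvec([*best.x[3:],0]).as_matrix()@RL
print('lid origin',pl+best.x[:3],'zaxis',R[:,2],'opening',s['opening'],'F',s['force'],'t',s['time_s'])
for t in(-.12,-.06,0,.06,.12):print(t,[minimize(lambda v:cost([*v,*tt]),best.x[:3],method='Nelder-Mead',options=dict(maxiter=50,initial_simplex=best.x[:3]+np.vstack([np.zeros(3),np.eye(3)*.003]))).fun.round(1) for tt in((best.x[3]+t,best.x[4]),(best.x[3],best.x[4]+t))])
E
python3 tilt.py red .016
```

```text
cost0 354.9375 cost 284.625 shift [ 0.0003 -0.0001 -0.0016] tilt deg [ 1.4408 -0.2381]
lid origin [0.5751 0.2556 0.1885] zaxis [-0.0022 -0.0247  0.9997] opening 0.07757643896079458 F [ 0.4296 -0.213  -2.2612] t 6.7167
-0.12 [np.float64(422.2), np.float64(305.1)]
-0.06 [np.float64(334.6), np.float64(287.8)]
0 [np.float64(284.6), np.float64(284.6)]
0.06 [np.float64(358.5), np.float64(330.1)]
0.12 [np.float64(516.2), np.float64(409.8)]
```

```bash
python3 -c "
from plan import *
go(*place('red',.016,[.5775,.265,.055],np.radians(9)))"
```

```text
t 6.8167 pos [0.6312 0.2639 0.237 ] F [-0.259  -0.4184 -1.8573] open 0.07908195105051317 grip 29.955732822418213
MOVE [0.0095, 0.0544, 0.1242] [-0.07, -0.26, -0.63] target [0.6335 0.2739 0.1014]
```

To row units: 0.124 m / 0.6 = 0.2067, 0.0544 m / 0.6 = 0.0907, -0.6 degrees / 360 = -0.0017.

Request:
{"method": "play_rows", "body": {"motion": [[[0.0158,0.0167,0.025,0,0,-0.0017],[0.0158,0.0367,0.0717,0,0,-0.0017],[0.0158,0.0567,0.1217,0,0,-0.0017],[0.0158,0.0733,0.1633,0,0,-0.0017],[0.0158,0.0833,0.1917,0,0,-0.0017],[0.0158,0.0907,0.2067,0,0,-0.0017],[0.0158,0.0907,0.2067,0,0,-0.0017],[0.0158,0.0907,0.2067,0,0,-0.0017]]]}}

```text
time_s: 7.48
position: [0.6334, 0.2754, 0.101]
tcp_rot: [[-0.156, 0.915, -0.372], [0.988, 0.146, -0.055], [0.004, -0.376, -0.926]]
force: [0.4, -0.5, -1.3]
opening: 0.076
grasp_force: 30.0
```

```bash
python3 -c "
from plan import *
go(*place('red',.016,[.5775,.265,.045],np.radians(9)))
s=bot.read_state(); print(s['tcp_rot'].T@[0,0,-.001])"; python3 tilt.py red .016
```

```text
t 7.4833 pos [0.6334 0.2754 0.101 ] F [ 0.4306 -0.4594 -1.3371] open 0.0758518809446974 grip 29.953827559947968
MOVE [-0.0016, 0.0034, 0.0089] [-0.11, -0.24, 0.07] target [0.6335 0.2739 0.0914]
[-0.      0.0004  0.0009]
cost0 265.9375 cost 215.125 shift [ 0.0018 -0.0001 -0.0022] tilt deg [ 1.366  -0.8629]
lid origin [0.5792 0.2667 0.0524] zaxis [-0.0125 -0.0279  0.9995] opening 0.0758518809446974 F [ 0.4306 -0.4594 -1.3371] t 7.4833
-0.12 [np.float64(297.2), np.float64(212.6)]
-0.06 [np.float64(253.8), np.float64(209.6)]
0 [np.float64(215.1), np.float64(215.1)]
0.06 [np.float64(237.9), np.float64(245.1)]
0.12 [np.float64(312.2), np.float64(268.2)]
```

To row units: 0.0089 m / 0.6 = 0.0148, 0.007 m / 0.6 = 0.0117, 1 degrees / 360 = 0.0028.

Request:
{"method": "play_rows", "body": {"motion": [[[-0.0013,0.0017,0.0042,0.0019,0,0],[-0.0027,0.0033,0.0083,0.0028,0,0],[-0.0027,0.005,0.0117,0.0028,0,0],[-0.0027,0.0057,0.0148,0.0028,0,0],[-0.0027,0.0057,0.0148,0.0028,0,0],[-0.0027,0.0057,0.0148,0.0028,0,0]]]}}

```text
time_s: 8.08
position: [0.6332, 0.2738, 0.0917]
tcp_rot: [[-0.156, 0.908, -0.388], [0.988, 0.145, -0.058], [0.004, -0.392, -0.92]]
force: [-0.3, -0.6, -2.6]
opening: 0.077
grasp_force: 30.0
```

To row units: 0.0019 m / 0.6 = 0.0032, 0.0009 m / 0.6 = 0.0015.

Request:
{"method": "play_rows", "body": {"motion": [[[0,0.0007,0.0015,0,0,0],[0,0.0013,0.0032,0,0,0],[0,0.0013,0.0032,0,0,0]]]}}

```text
time_s: 8.33
position: [0.6332, 0.2738, 0.0896]
tcp_rot: [[-0.156, 0.908, -0.388], [0.988, 0.145, -0.058], [0.004, -0.392, -0.92]]
force: [0.2, 0.0, -1.6]
opening: 0.076
grasp_force: 30.0
```

To row units: 0.0028 m / 0.6 = 0.0047, 0.0019 m / 0.6 = 0.0032.

Request:
{"method": "play_rows", "body": {"motion": [[[0,0.0007,0.0015,0,0,0],[0,0.0013,0.0032,0,0,0],[0,0.002,0.0047,0,0,0],[0,0.002,0.0047,0,0,0]]]}}

```text
time_s: 8.67
position: [0.6332, 0.2738, 0.0864]
tcp_rot: [[-0.156, 0.908, -0.388], [0.988, 0.145, -0.058], [0.004, -0.392, -0.92]]
force: [-0.0, 1.2, -2.1]
opening: 0.076
grasp_force: 30.0
```

To row units: 0.0028 m / 0.6 = 0.0047, 0.0019 m / 0.6 = 0.0032.

Request:
{"method": "play_rows", "body": {"motion": [[[0,0.0007,0.0015,0,0,0],[0,0.0013,0.0032,0,0,0],[0,0.002,0.0047,0,0,0],[0,0.002,0.0047,0,0,0]]]}}

```text
time_s: 9.0
position: [0.6332, 0.2738, 0.0834]
tcp_rot: [[-0.156, 0.908, -0.388], [0.988, 0.145, -0.058], [0.004, -0.392, -0.92]]
force: [-0.1, 0.1, -1.0]
opening: 0.079
grasp_force: 30.0
```

To row units: 0.0019 m / 0.6 = 0.0032, 0.0009 m / 0.6 = 0.0015.

Request:
{"method": "play_rows", "body": {"motion": [[[0,0.0007,0.0015,0,0,0],[0,0.0013,0.0032,0,0,0],[0,0.0013,0.0032,0,0,0]]]}}

```text
time_s: 9.25
position: [0.6332, 0.2738, 0.0814]
tcp_rot: [[-0.156, 0.908, -0.388], [0.988, 0.145, -0.058], [0.004, -0.392, -0.92]]
force: [-0.8, 0.5, -1.2]
opening: 0.078
grasp_force: 30.0
```

To row units: 0.0019 m / 0.6 = 0.0032, 0.0009 m / 0.6 = 0.0015.

Request:
{"method": "play_rows", "body": {"motion": [[[0,0.0007,0.0015,0,0,0],[0,0.0013,0.0032,0,0,0],[0,0.0013,0.0032,0,0,0]]]}}

```text
time_s: 9.5
position: [0.6332, 0.2739, 0.0794]
tcp_rot: [[-0.156, 0.908, -0.388], [0.988, 0.145, -0.058], [0.004, -0.392, -0.92]]
force: [-0.6, 0.8, -1.7]
opening: 0.082
grasp_force: 30.0
```

To row units: 0.0014 m / 0.6 = 0.0023, 0.0009 m / 0.6 = 0.0015.

Request:
{"method": "play_rows", "body": {"motion": [[[0,0.0007,0.0015,0,0,0],[0,0.001,0.0023,0,0,0],[0,0.001,0.0023,0,0,0]]]}}

```text
time_s: 9.75
position: [0.6333, 0.2738, 0.0779]
tcp_rot: [[-0.156, 0.908, -0.388], [0.988, 0.145, -0.058], [0.004, -0.392, -0.92]]
force: [-0.6, -0.1, -1.6]
opening: 0.075
grasp_force: 30.0
```

To row units: 0.0014 m / 0.6 = 0.0023, 0.0009 m / 0.6 = 0.0015.

Request:
{"method": "play_rows", "body": {"motion": [[[0,0.0007,0.0015,0,0,0],[0,0.001,0.0023,0,0,0],[0,0.001,0.0023,0,0,0]]]}}

```text
time_s: 10.0
position: [0.6336, 0.2739, 0.0771]
tcp_rot: [[-0.156, 0.909, -0.387], [0.988, 0.145, -0.057], [0.004, -0.392, -0.92]]
force: [0.2, 1.2, 1.1]
opening: 0.08
grasp_force: 29.9
```

Request:
{"method": "play_rows", "body": {"motion": [[[0,0,0,0,0,0],[0,0,0,0,0,0],[0,0,0,0,0,0]]]}}

```text
time_s: 10.25
position: [0.6336, 0.274, 0.077]
tcp_rot: [[-0.156, 0.909, -0.387], [0.988, 0.145, -0.057], [0.004, -0.391, -0.92]]
force: [1.2, 0.0, 2.2]
opening: 0.074
grasp_force: 29.9
```

```bash
python3 tilt.py red .016|head -2; python3 held.py red .016
```

```text
cost0 239.875 cost 200.25 shift [ 0.0004  0.0001 -0.0035] tilt deg [1.8786 0.1524]
lid origin [0.5772 0.2653 0.0281] zaxis [ 0.0211 -0.0341  0.9992] opening 0.07419642862273215 F [1.1754 0.0185 2.2335] t 10.25
t 10.35 pos [0.6337 0.2739 0.077 ] F [0.1787 0.9682 1.3754] open 0.07729334260615797 grip 29.936804473400116
MOVE [0.0003, -0.0279, -0.0636] [-1.03, -0.23, 0.07] target [0.633  0.2739 0.1464]
kinematic lid [0.5769 0.2652 0.0316] z axis [ 0.0183 -0.0013  0.9998]
```

View pics/held_red.png

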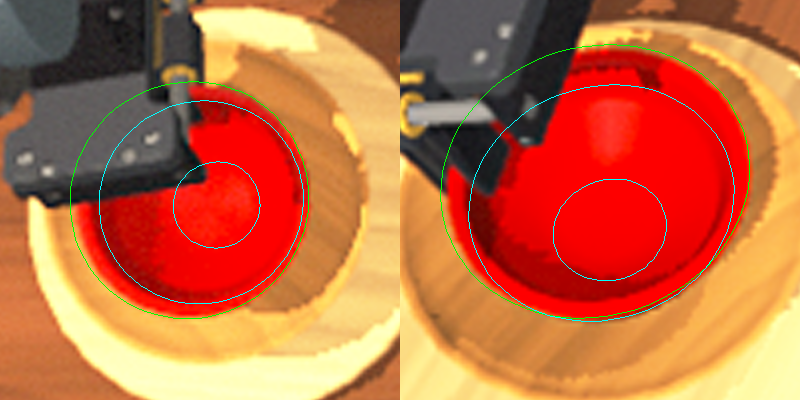

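The red lid (rim centred at about (190,200) in the left crop) sits centred inside the large lid, and contact is felt (about 3.5 N change). Release now.

Request:
{"method": "play_rows", "body": {"motion": [[[0,0,0,0,0,0],[0,0,0,0,0,0],[0,0,0,0,0,0],[0,0,0,0,0,0]]], "fingers": 0.018}}

```text
time_s: 10.78
position: [0.6329, 0.2738, 0.0761]
tcp_rot: [[-0.156, 0.908, -0.389], [0.988, 0.145, -0.058], [0.004, -0.393, -0.919]]
force: [-0.1, 0.3, -0.1]
opening: 0.192
grasp_force: 0.0
```

To row units: -0.13 m / 0.6 = -0.2167, -0.004 m / 0.6 = -0.0067.

Request:
{"method": "play_rows", "body": {"motion": [[[0,0,-0.0067,0,0,0],[0,0,-0.0167,0,0,0],[0,0,-0.0333,0,0,0],[0,0,-0.0583,0,0,0],[0,0,-0.0917,0,0,0],[0,0,-0.1333,0,0,0],[0,0,-0.2,0,0,0],[0,0,-0.2167,0,0,0]]]}}

```text
time_s: 11.45
position: [0.6882, 0.282, 0.2034]
tcp_rot: [[-0.156, 0.913, -0.376], [0.988, 0.146, -0.055], [0.005, -0.38, -0.925]]
force: [0.1, -0.7, 2.1]
opening: 0.207
grasp_force: 0.0
```

```bash
cat > rest.py <<'E'
from plan import *
cs=[cap('top','r_t.png'),cap('side','r_s.png')]
M=RED
ms=[]
for c,q in zip(cs,((121,201),(203,300))):
    g=c['frame'].astype(int); r,gg=g[...,0],g[...,1]; ms.append(blob((r-gg>30)&(gg<.3*r),q))
fn=lambda q:M@Ro.from_rotvec([q[3],q[4],0]).as_matrix().T+q[:3]
q,e=fit(cs,ms,fn,[.577,.265,.031,0,0],[.004,.004,.004,.05,.05]); print('red',q[:3],np.degrees(q[3:]),e)
for i in(0,1):
    q1,e=fit([cs[i]],[ms[i]],lambda q:M+np.array([q[0],q[1],.030]),[.577,.265],[.004,.004]); print('flat',i,q1,e)
for i,n in enumerate(('top','side')):
    for _ in range(2):
        o=finder.outline_of(n,'lid_large')
        for x in o[:2]:
            m=np.float32(x['pixels']); m=np.maximum(m,ms[i]); p,e=fit([cs[i]],[m],lambda p:np.vstack([circ(.086,.050),circ(.027,.014)])+[p[0],p[1],0],[.577,.265],[.01,.01]); print('large',n,x['confidence'],m.sum(),p,e)
        if o: break
        cs[i]=cap(n)
E
python3 rest.py; python3 -c "
from plan import *
go(*grasp('blk',.010,.09))"
```

```text
red [0.5741 0.2634 0.0272] [0.2195 4.7154] 0.08007051795721054
flat 0 [0.5778 0.263 ] 0.0628582313656807
flat 1 [0.5765 0.2641] 0.04841130971908569
large top 0.72 5104.0 [0.5776 0.2655] 0.05587529391050339
large side 0.67 7971.0 [0.5775 0.2645] 0.03421778976917267
t 11.75 pos [0.6821 0.2811 0.194 ] F [-0.2237  0.3274 -0.5337] open 0.20779741534705418 grip 0.0
MOVE [-0.2281, -0.2383, 0.0786] [-50.07, -0.72, 15.78] target [0.4709 0.0167 0.2154]
```

View pics/r_t.png

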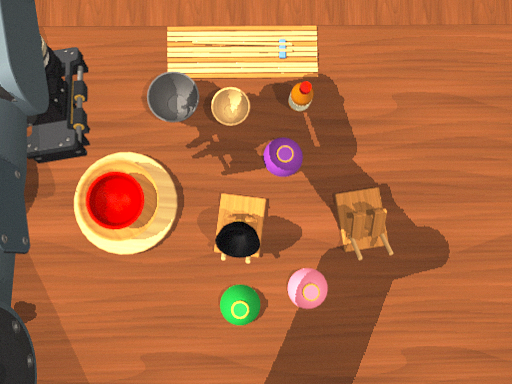

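Top picture: the red lid at (115,201) lies in the large lid, and its stand at (362,218) is empty. The bystanders and the black lid at (238,239) are untouched. Next is the black lid.

To row units: -0.238 m / 0.6 = -0.3967, -0.228 m / 0.6 = -0.38, -50 degrees / 360 = -0.1389.

Request:
{"method": "play_rows", "body": {"motion": [[[-0.38,-0.3967,0.13,-0.1389,-0.0019,0.0439],[-0.38,-0.3967,0.13,-0.1389,-0.0019,0.0439],[-0.38,-0.3967,0.13,-0.1389,-0.0019,0.0439],[-0.38,-0.3967,0.13,-0.1389,-0.0019,0.0439],[-0.38,-0.3967,0.13,-0.1389,-0.0019,0.0439],[-0.38,-0.3967,0.13,-0.1389,-0.0019,0.0439],[-0.38,-0.3967,0.13,-0.1389,-0.0019,0.0439],[-0.38,-0.3967,0.13,-0.1389,-0.0019,0.0439]]], "fingers": 0.034}}

```text
time_s: 12.42
position: [0.5046, 0.0587, 0.2123]
tcp_rot: [[0.093, 0.909, 0.406], [0.996, -0.084, -0.041], [-0.003, 0.408, -0.913]]
force: [0.9, -0.8, -1.5]
opening: 0.39
grasp_force: 0.0
```

```bash
python3 -c "
from plan import *
go(*grasp('blk',.011,.08))"
```

```text
t 12.4167 pos [0.5046 0.0587 0.2123] F [ 0.8878 -0.8208 -1.5337] open 0.39024584567231313 grip 0.0
MOVE [-0.0451, -0.0254, -0.0038] [-2.9, -0.25, 0.92] target [0.4758 0.0161 0.2056]
```

To row units: -0.045 m / 0.6 = -0.075, -0.0254 m / 0.6 = -0.0423, -2.9 degrees / 360 = -0.0081.

Request:
{"method": "play_rows", "body": {"motion": [[[-0.05,-0.0267,-0.005,-0.0056,-0.0006,0.0025],[-0.075,-0.0423,-0.0063,-0.0081,-0.0006,0.0025],[-0.075,-0.0423,-0.0063,-0.0081,-0.0006,0.0025],[-0.075,-0.0423,-0.0063,-0.0081,-0.0006,0.0025]]]}}

```text
time_s: 12.75
position: [0.4776, 0.0164, 0.2049]
tcp_rot: [[0.111, 0.888, 0.446], [0.994, -0.1, -0.048], [0.002, 0.449, -0.894]]
force: [0.4, -0.1, 0.6]
opening: 0.391
grasp_force: 0.0
```

```bash
python3 -c "
from plan import *
go(*grasp('blk',.011,.0))"
```

```text
t 12.75 pos [0.4776 0.0164 0.2049] F [ 0.3871 -0.0556  0.6117] open 0.3906672069279849 grip 0.0
MOVE [-0.0006, -0.0007, 0.0787] [-0.34, -0.06, -0.13] target [0.5119 0.0121 0.1343]
```

To row units: 0.0787 m / 0.6 = 0.1312, -0.0007 m / 0.6 = -0.0012, -0.3 degrees / 360 = -0.0008.

Request:
{"method": "play_rows", "body": {"motion": [[[-0.001,-0.0012,0.0417,-0.0008,0,-0.0003],[-0.001,-0.0012,0.075,-0.0008,0,-0.0003],[-0.001,-0.0012,0.1033,-0.0008,0,-0.0003],[-0.001,-0.0012,0.1217,-0.0008,0,-0.0003],[-0.001,-0.0012,0.1312,-0.0008,0,-0.0003],[-0.001,-0.0012,0.1312,-0.0008,0,-0.0003],[-0.001,-0.0012,0.1312,-0.0008,0,-0.0003]]]}}

```text
time_s: 13.33
position: [0.5154, 0.0135, 0.1343]
tcp_rot: [[0.106, 0.885, 0.454], [0.994, -0.095, -0.047], [0.001, 0.456, -0.89]]
force: [0.1, 1.3, 0.5]
opening: 0.388
grasp_force: 0.0
```

```bash
python3 -c "
from plan import *
go(*grasp('blk',.011,.0)); c=cap('side','b.png'); d=cap('top'); G=[]
for x,q in((d,(238,232)),(c,(290,180))):
    g=x['frame'][q[1]-50:q[1]+50,q[0]-50:q[0]+50]; G.append(cv2.resize(g,(400,400),interpolation=2))
cv2.imwrite('pics/bg.png',np.hstack(G)[...,::-1])"
```

```text
t 13.3333 pos [0.5154 0.0135 0.1343] F [0.0846 1.2729 0.5113] open 0.3884765004289504 grip 0.0
MOVE [-0.0018, -0.003, -0.0015] [0.13, -0.18, 0.18] target [0.5119 0.0121 0.1343]
```

View pics/bg.png

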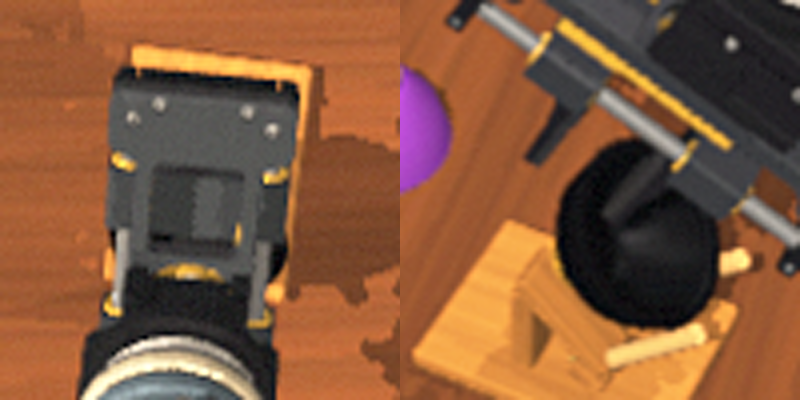

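The crop shows one finger inside the black hollow, at (635,190), and one behind the rim, at (550,140). I make a small correction, then close.

Request:
{"method": "play_rows", "body": {"motion": [[[0,0,0,0,0,0],[0,0,0,0,0,0]]], "fingers": 0.022}}

```text
time_s: 13.6
position: [0.5143, 0.0129, 0.1357]
tcp_rot: [[0.106, 0.884, 0.455], [0.994, -0.094, -0.048], [0.0, 0.457, -0.889]]
force: [0.8, 0.3, -0.6]
opening: 0.318
grasp_force: 0.0
```

```bash
python3 -c "
from plan import *
go(*grasp('blk',.011,.0))"
```

```text
t 13.6 pos [0.5143 0.0129 0.1357] F [ 0.8476  0.3335 -0.6303] open 0.31824511324073657 grip 0.0
MOVE [-0.001, -0.0027, 0.0002] [0.21, -0.12, 0.19] target [0.5119 0.0121 0.1343]
```

To row units: -0.0025 m / 0.6 = -0.0042, -0.001 m / 0.6 = -0.0017, 0.2 degrees / 360 = 0.0006.

Request:
{"method": "play_rows", "body": {"motion": [[[-0.0017,-0.0042,0,0.0006,0,0.0006],[-0.0017,-0.0042,0,0.0006,0,0.0006],[-0.0017,-0.0042,0,0.0006,0,0.0006],[-0.0017,-0.0042,0,0.0006,0,0.0006]]], "fingers": 0.015}}

```text
time_s: 13.93
position: [0.5118, 0.0117, 0.1346]
tcp_rot: [[0.11, 0.886, 0.451], [0.994, -0.099, -0.048], [0.002, 0.454, -0.891]]
force: [1.3, 0.2, 0.5]
opening: 0.179
grasp_force: 0.0
```

Request:
{"method": "play_rows", "body": {"motion": [[[0,0,0,0,0,0],[0,0,0,0,0,0],[0,0,0,0,0,0],[0,0,0,0,0,0],[0,0,0,0,0,0],[0,0,0,0,0,0]]], "fingers": 0.0}}

```text
time_s: 14.43
position: [0.5121, 0.0117, 0.1345]
tcp_rot: [[0.11, 0.885, 0.452], [0.994, -0.099, -0.048], [0.002, 0.454, -0.891]]
force: [1.6, 0.5, 1.1]
opening: 0.081
grasp_force: 29.9
```

Gripped and centred. Lift along the lid's axis.

To row units: -0.11 m / 0.6 = -0.1833, -0.09 m / 0.6 = -0.15.

Request:
{"method": "play_rows", "body": {"motion": [[[0,-0.005,-0.0167,0,0,0],[0,-0.0133,-0.0417,0,0,0],[0,-0.025,-0.075,0,0,0],[0,-0.0333,-0.1083,0,0,0],[0,-0.04,-0.15,0,0,0],[0,-0.04,-0.1833,0,0,0],[0,-0.04,-0.1833,0,0,0]]]}}

```text
time_s: 15.02
position: [0.4391, 0.0198, 0.2233]
tcp_rot: [[0.109, 0.885, 0.453], [0.994, -0.098, -0.049], [0.001, 0.455, -0.89]]
force: [0.1, -0.1, -0.3]
opening: 0.08
grasp_force: 29.9
```

```bash
python3 -c "
from plan import *
go(*place('blk',.011,[.56,.20,.22],np.radians(9))); go(*place('blk',.011,[.577,.264,.15],np.radians(9)))"
```

```text
t 15.0167 pos [0.4391 0.0198 0.2233] F [ 0.124  -0.0941 -0.3486] open 0.07978216027341238 grip 29.897046442957844
MOVE [0.2037, 0.1498, 0.0189] [44.82, 1.17, -15.63] target [0.6025 0.2067 0.2749]
t 15.0167 pos [0.4391 0.0198 0.2233] F [ 0.124  -0.0941 -0.3486] open 0.07978216027341238 grip 29.897046442957844
MOVE [0.2691, 0.1267, 0.0858] [44.82, 1.17, -15.63] target [0.6195 0.2707 0.2049]
```

To row units: 0.204 m / 0.6 = 0.34, 0.15 m / 0.6 = 0.25, -15.6 degrees / 360 = -0.0433.

Request:
{"method": "play_rows", "body": {"motion": [[[0.0417,0.0317,-0.0167,0.0156,0.0003,-0.0053],[0.0917,0.0667,-0.02,0.0311,0.0008,-0.0108],[0.15,0.1083,-0.0083,0.0467,0.0011,-0.0161],[0.2083,0.15,0.0033,0.0622,0.0017,-0.0217],[0.2583,0.1917,0.0133,0.0778,0.0019,-0.0272],[0.3,0.225,0.0233,0.0933,0.0025,-0.0325],[0.325,0.2417,0.03,0.1089,0.0028,-0.0381],[0.34,0.25,0.0317,0.1244,0.0033,-0.0433]]]}}

```text
time_s: 15.68
position: [0.608, 0.21, 0.272]
tcp_rot: [[-0.16, 0.938, -0.307], [0.987, 0.154, -0.044], [0.006, -0.31, -0.951]]
force: [0.9, 0.2, -1.2]
opening: 0.081
grasp_force: 30.0
```

```bash
python3 -c "
from plan import *
go(*place('blk',.011,[.577,.264,.12],np.radians(9)))"
```

```text
t 15.6833 pos [0.608 0.21  0.272] F [ 0.8548  0.1507 -1.2492] open 0.0806499039391854 grip 29.960647690007818
MOVE [0.0575, 0.0503, 0.086] [-0.08, -0.25, 0.29] target [0.6195 0.2707 0.1749]
```

To row units: 0.086 m / 0.6 = 0.1433, 0.0575 m / 0.6 = 0.0958, 0.3 degrees / 360 = 0.0008.

Request:
{"method": "play_rows", "body": {"motion": [[[0.0333,0.0233,0.0333,0,0,0],[0.0667,0.05,0.08,0,0,0],[0.0883,0.0717,0.12,0,0,0],[0.0958,0.0833,0.1433,0,-0.0006,0.0008],[0.0958,0.0833,0.1433,0,-0.0006,0.0008],[0.0958,0.0833,0.1433,0,-0.0006,0.0008],[0.0958,0.0833,0.1433,0,-0.0006,0.0008]]]}}

```text
time_s: 16.27
position: [0.6172, 0.2659, 0.1769]
tcp_rot: [[-0.151, 0.94, -0.305], [0.989, 0.143, -0.049], [-0.003, -0.309, -0.951]]
force: [-0.0, 0.3, -0.8]
opening: 0.078
grasp_force: 30.0
```

```bash
python3 tilt.py blk .011; python3 held.py blk .011; python3 -c "
from plan import *
go(*place('blk',.011,[.577,.2635,.056],np.radians(9)))"
```

```text
cost0 781.8125 cost 551.125 shift [0.0154 0.0004 0.0069] tilt deg [ -1.7324 -18.4645]
lid origin [0.5902 0.2596 0.1288] zaxis [-0.3176  0.0327  0.9477] opening 0.0778257928827058 F [-0.0365  0.2989 -0.7911] t 16.2667
-0.12 [np.float64(586.1), np.float64(575.0)]
-0.06 [np.float64(566.6), np.float64(556.9)]
0 [np.float64(551.1), np.float64(551.1)]
0.06 [np.float64(552.0), np.float64(560.5)]
0.12 [np.float64(560.9), np.float64(581.6)]
t 16.3667 pos [0.6177 0.2658 0.1781] F [-0.9379  0.5341 -0.4086] open 0.07641576445561934 grip 29.962816943315147
MOVE [0.0056, 0.0097, 0.0212] [0.15, 0.05, -0.39] target [0.6195 0.2717 0.1549]
kinematic lid [0.5753 0.2592 0.1231] z axis [-0.0031  0.0024  1.    ]
t 16.4667 pos [0.6174 0.266  0.178 ] F [-0.4418 -0.8493 -1.7009] open 0.07743400296175383 grip 29.963045856503072
MOVE [0.0041, 0.0232, 0.0629] [0.13, 0.05, -0.39] target [0.6195 0.2702 0.1109]
```

View pics/held_blk.png

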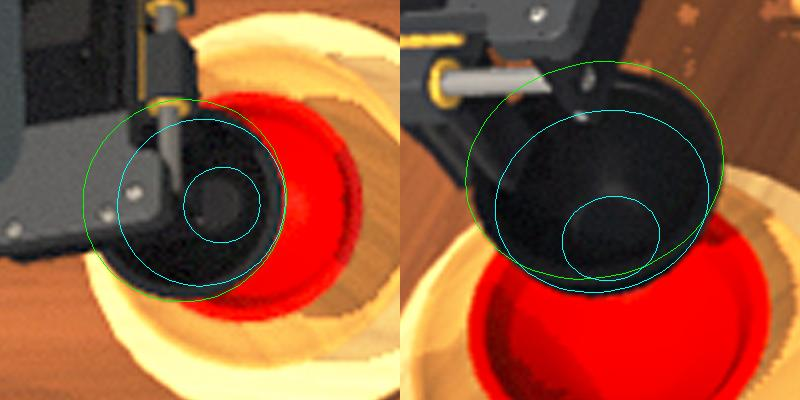

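The black lid matches the predicted rim and wall circles within about 3 px (1 mm) in both crops, so it is level. The fitted 18° is just the dark gripper confusing the mask. Lower it to just above contact.

To row units: 0.0629 m / 0.6 = 0.1048, 0.061 m / 0.6 = 0.1017, 0.6 degrees / 360 = 0.0017.

Request:
{"method": "play_rows", "body": {"motion": [[[0.0067,0.0083,0.0167,0,0,-0.0011],[0.0067,0.0183,0.045,0.0008,0,-0.0011],[0.0067,0.0283,0.0717,0.0017,0,-0.0011],[0.0067,0.035,0.0917,0.0017,0,-0.0011],[0.0067,0.0375,0.1017,0.0017,0,-0.0011],[0.0067,0.0387,0.1048,0.0017,0,-0.0011],[0.0067,0.0387,0.1048,0.0017,0,-0.0011],[0.0067,0.0387,0.1048,0.0017,0,-0.0011]]]}}

```text
time_s: 17.13
position: [0.6186, 0.2708, 0.1088]
tcp_rot: [[-0.158, 0.936, -0.316], [0.987, 0.149, -0.051], [-0.001, -0.32, -0.947]]
force: [0.6, -0.3, -0.5]
opening: 0.079
grasp_force: 30.0
```

```bash
python3 -c "
from plan import *
s=bot.read_state();print(s['tcp_rot'].T@[0,0,-.001])
go(*place('blk',.011,[.577,.2635,.050],np.radians(9)))"; python3 held.py blk .011 | tail -1
```

```text
[0.     0.0003 0.0009]
t 17.1333 pos [0.6186 0.2708 0.1088] F [ 0.5784 -0.315  -0.4857] open 0.07861189984648494 grip 29.96343847526191
MOVE [-0.0007, 0.002, 0.0034] [-0.66, 0.08, 0.07] target [0.6195 0.2702 0.1049]
kinematic lid [0.5754 0.2639 0.0543] z axis [0.0112 0.0028 0.9999]
```

View pics/held_blk.png

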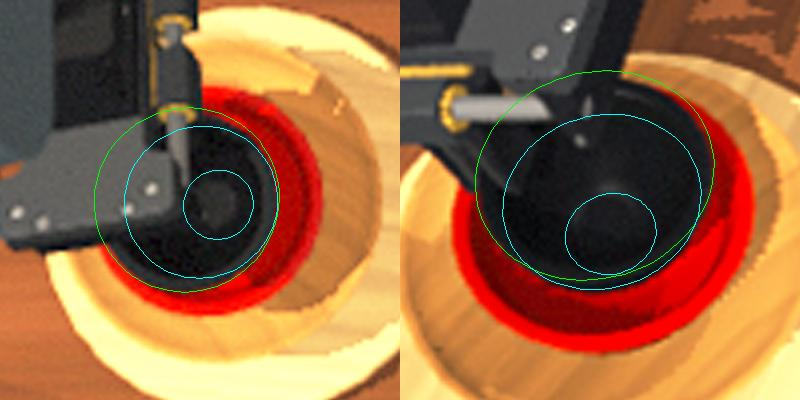

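The black lid is over the red hollow and level. I nudge it 1.5 mm in x while lowering.

To row units: 0.0045 m / 0.6 = 0.0075, 0.0015 m / 0.6 = 0.0025.

Request:
{"method": "play_rows", "body": {"motion": [[[-0.0008,0.0025,0.0025,0,0,0],[-0.0012,0.0042,0.005,0,0,0],[-0.0012,0.0048,0.0075,0,0,0],[-0.0012,0.0048,0.0075,0,0,0]]]}}

```text
time_s: 17.57
position: [0.6195, 0.2702, 0.1033]
tcp_rot: [[-0.158, 0.935, -0.317], [0.987, 0.149, -0.052], [-0.001, -0.321, -0.947]]
force: [0.2, 0.2, -1.6]
opening: 0.077
grasp_force: 30.0
```

```bash
python3 -c "
from plan import *
go(*place('blk',.011,[.577,.2635,.043],np.radians(9)))"
```

```text
t 17.5667 pos [0.6195 0.2702 0.1033] F [ 0.2481  0.1637 -1.6312] open 0.07737955442374177 grip 29.963373382590817
MOVE [0.0001, 0.0017, 0.0051] [-0.7, 0.08, 0.06] target [0.6195 0.2702 0.0979]
```

To row units: 0.0019 m / 0.6 = 0.0032, 0.001 m / 0.6 = 0.0017.

Request:
{"method": "play_rows", "body": {"motion": [[[0,0.0005,0.0017,0,0,0],[0,0.001,0.0032,0,0,0],[0,0.001,0.0032,0,0,0]]]}}

```text
time_s: 17.82
position: [0.6195, 0.2702, 0.1013]
tcp_rot: [[-0.158, 0.935, -0.317], [0.987, 0.149, -0.052], [-0.001, -0.321, -0.947]]
force: [-0.7, 0.6, -2.0]
opening: 0.076
grasp_force: 30.0
```

Request:
{"method": "play_rows", "body": {"motion": [[[0,0.0005,0.0017,0,0,0],[0,0.0008,0.0023,0,0,0],[0,0.0008,0.0023,0,0,0]]]}}

```text
time_s: 18.07
position: [0.6196, 0.2702, 0.0999]
tcp_rot: [[-0.158, 0.935, -0.316], [0.987, 0.149, -0.052], [-0.001, -0.321, -0.947]]
force: [0.1, -0.0, -1.4]
opening: 0.076
grasp_force: 30.0
```

To row units: 0.0014 m / 0.6 = 0.0023, 0.001 m / 0.6 = 0.0017.

Request:
{"method": "play_rows", "body": {"motion": [[[0,0.0005,0.0017,0,0,0],[0,0.0007,0.0023,0,0,0],[0,0.0007,0.0023,0,0,0]]]}}

```text
time_s: 18.32
position: [0.6195, 0.2702, 0.0985]
tcp_rot: [[-0.158, 0.935, -0.316], [0.987, 0.149, -0.052], [-0.001, -0.321, -0.947]]
force: [-0.5, -0.6, -0.4]
opening: 0.079
grasp_force: 30.0
```

To row units: 0.0009 m / 0.6 = 0.0015, 0.0003 m / 0.6 = 0.0005.

Request:
{"method": "play_rows", "body": {"motion": [[[0,0.0005,0.0015,0,0,0],[0,0.0005,0.0015,0,0,0],[0,0.0005,0.0015,0,0,0]]]}}

```text
time_s: 18.57
position: [0.6195, 0.2702, 0.0976]
tcp_rot: [[-0.158, 0.935, -0.316], [0.987, 0.149, -0.052], [-0.001, -0.32, -0.947]]
force: [-0.3, 0.6, -0.6]
opening: 0.08
grasp_force: 30.0
```

To row units: 0.001 m / 0.6 = 0.0017, 0.0003 m / 0.6 = 0.0005.

Request:
{"method": "play_rows", "body": {"motion": [[[0,0.0005,0.0017,0,0,0],[0,0.0005,0.0017,0,0,0],[0,0.0005,0.0017,0,0,0]]]}}

```text
time_s: 18.82
position: [0.6197, 0.2702, 0.0968]
tcp_rot: [[-0.158, 0.936, -0.316], [0.987, 0.149, -0.051], [-0.001, -0.32, -0.947]]
force: [0.4, -0.3, -0.2]
opening: 0.082
grasp_force: 29.9
```

To row units: 0.001 m / 0.6 = 0.0017, 0.0003 m / 0.6 = 0.0005.

Request:
{"method": "play_rows", "body": {"motion": [[[0,0.0005,0.0017,0,0,0],[0,0.0005,0.0017,0,0,0],[0,0.0005,0.0017,0,0,0]]]}}

```text
time_s: 19.07
position: [0.6201, 0.2702, 0.0963]
tcp_rot: [[-0.158, 0.936, -0.315], [0.987, 0.149, -0.051], [-0.001, -0.319, -0.948]]
force: [0.1, 0.2, 2.3]
opening: 0.075
grasp_force: 30.0
```

Request:
{"method": "play_rows", "body": {"motion": [[[0,0,0,0,0,0],[0,0,0,0,0,0],[0,0,0,0,0,0]]]}}

```text
time_s: 19.32
position: [0.6201, 0.2702, 0.0962]
tcp_rot: [[-0.158, 0.936, -0.315], [0.987, 0.149, -0.051], [-0.001, -0.319, -0.948]]
force: [1.5, 0.2, 4.3]
opening: 0.079
grasp_force: 30.0
```

```bash
python3 held.py blk .011 | tail -1; python3 -c "
from rig import bot; s=bot.read_state(); print(s['force'],s['moment'])"
```

```text
kinematic lid [0.5771 0.2633 0.0417] z axis [0.0101 0.0026 0.9999]
[ 2.88385814 -0.45278384  5.41357842] [-0.05036881 -0.30611198  0.05322658]
```

Resting is confirmed: the vertical force is up by about 5 N at the expected height. Release with a small opening, then retract along the wall.

Request:
{"method": "play_rows", "body": {"motion": [[[0,0,0,0,0,0],[0,0,0,0,0,0],[0,0,0,0,0,0]]], "fingers": 0.015}}

```text
time_s: 19.67
position: [0.6183, 0.2701, 0.0945]
tcp_rot: [[-0.158, 0.935, -0.319], [0.987, 0.149, -0.052], [-0.001, -0.323, -0.946]]
force: [-0.9, 0.6, 0.7]
opening: 0.159
grasp_force: 0.0
```

To row units: -0.13 m / 0.6 = -0.2167, -0.12 m / 0.6 = -0.2.

Request:
{"method": "play_rows", "body": {"motion": [[[0,0,-0.005,0,0,0],[0,0,-0.0133,0,0,0],[0,0,-0.025,0,0,0],[0,0,-0.05,0,0,0],[0,0,-0.0833,0,0,0],[0,0,-0.1333,0,0,0],[0,0,-0.2,0,0,0],[0,0,-0.2167,0,0,0]]]}}

```text
time_s: 20.33
position: [0.6649, 0.2777, 0.226]
tcp_rot: [[-0.158, 0.939, -0.304], [0.987, 0.15, -0.049], [0.0, -0.308, -0.951]]
force: [1.5, 0.1, 1.6]
opening: 0.173
grasp_force: 0.0
```

```bash
python3 - <<'E'
from fit import *
cs=[cap('top','e_t.png'),cap('side','e_s.png')]
for i,(c,q) in enumerate(zip(cs,((118,200),(203,295)))):
    g=c['frame'].astype(int); r,gg=g[...,0],g[...,1]
    near=hullmask(c,circ(.09,.06)+[.577,.265,0])>0
    b=blob((g.max(2)<75)&near,q); rd=((r-gg>30)&(gg<.3*r)&near); u=np.maximum(b,rd).astype(np.float32)
    print(i,'blk',b.sum(),fit([c],[b],lambda p:BLK[:144 if 0 else 72]+[p[0],p[1],.0415],[.577,.264],[.005]*2))
    print(i,'red',fit([c],[u],lambda p:np.vstack([RED+[p[0],p[1],.0305],BLK[:72]+[p[0],p[1],.0415]]),[.577,.264],[.005]*2))
print(bot.read_state()['force'],bot.read_state()['time_s'])
E
```

```text
0 blk 1506.0 (array([0.5761, 0.2637]), np.float64(0.08362384140491486))
0 red (array([0.5772, 0.2628]), np.float64(0.08395703881978989))
1 blk 2309.0 (array([0.5742, 0.2661]), np.float64(0.05427132919430733))
1 red (array([0.576 , 0.2641]), np.float64(0.05622641369700432))
[ 0.3471  0.3072 -0.0444] 20.4333
```

The lids are nested with centres within about 3 mm, and the arm is clear. Handing in.

```bash
python3 -c "
from rig import bot; print(bot.hand_in())"
```

```text
the job is handed in; nothing more can be done
None
```

The red lid is nested in the large brown lid and the black lid in the red one, both level to the eye and centred within about 3 mm; I handed the job in at about 20 s, and no verdict came back.

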